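Fish the check weight out of the paper box and check the portion scale

TASK

The brass check weight for the portion scale has slid into one of the two covered bays of the wrapping-paper box, out of sight behind the dust flaps. Feel for it on the floor of the bays with the reach hook, draw it out to the front without shoving the box, then lay the hook down flat on the worktop again. Set the weight gently on the scale's pan by itself so that the scale shows its load, and leave the other goods where they stand.

Things in the scene. Friction and masses are not known exactly. Their poses are not given: they have to be found in the camera images.
- paper_box: Low oak box for wrapping paper, stands firm; 286 wide, 88 high, closed top, back and sides, mouth to the robot. Origin: middle of the mouth, at the underside; +x leads in, +y left, z up (mm in this frame below). Floor at z = 8; two bays: right y -130 to -5, left y 5 to 130, each 135 deep, ceiling at z = 78. A cheese block and a jar stand on the top's rear half.
- bay_right (a point): Middle of the right bay's floor, 67 behind the mouth; bay 125 wide, 135 deep. One bay, not known which, hides the brass check weight: 0.5 kg, round body 56 in diameter, 20 high, with a round knob on top, 20 in diameter, to be gripped 24 to 32 above the underside (32 high in all). It takes 2 to 4 N to slide. The other bay holds only flat paper offcuts 2 thick.
- bay_left (a point): Middle of the left bay's floor, the same size. In either bay the weight's centre lies 52 to 80 behind the mouth and 46 to 92 from that bay's right-hand (-y) side, so at least 18 is free to its right and at least 27 behind it; the hook can go in above it, under the ceiling.
- flap_right (a joint): Swing (rad) of the right bay's light plastic dust flap, which hides the bay: 119 wide, 12 g, hung at x = 5, z = 75 of the box, lower edge at z = 25; 0 hanging, it gives way inward and outward with under 1 N and falls back, but jams on a tool lifted straight up under its hanging edge
- flap_left (a joint): The same for the left bay's flap
- front_board (a point): Middle of the open board in front of the mouth, on its top face (z = 8 of the box): the floor runs on level here, 90 out from the mouth (x = -90 to 0) and 280 wide
- hook: Reach hook, 0.15 kg: dark wooden handle 115 long (x = -90 to 25), 20 wide (y), 30 high, then a straight steel rod 6 in diameter whose axis is 4 above the underside, to an elbow at x = 172, from where it turns left (+y): the hook arm, 42 sideways, ends at x = 167, y = 42. Origin: underside of the handle below the balance point; x along the rod, z up. Starts lying on the worktop (z = 0).
- hook_grip (a point): Where to grip the hook: on the handle near the balance point, 24 above its underside; grip across the 20 width
- hook_elbow (a point): The elbow of the hook, where the rod meets the hook arm, on the rod's axis
- pan (a joint): How far the scale's pan has sunk (m): 0 empty, 0.0030 under the check weight alone (about 1635 N/m); it meets its overload stop at 0.012. A red needle on the dial follows it.
- pan_top (a point): Middle of the top face of the portion scale's steel pan, 130 (x) by 150 (y), 64 above the worktop; the scale is a white housing 156 wide, 46 high, that reaches 122 towards the robot from this point, with the dial in front. To its right (-y) a fixed cheese wire cutter stands up to 175 high, its bow reaching forward to the worktop's edge: pass above it
- block_1: White wrapped cheese block, 113x65x48, loose on the box's top; leave it
- olive_jar: Jar with red lid, 62 in diameter, 86 high, loose on the box's top; leave it
- wedge_3: Wrapped cheese wedge, 126x88x62, loose on the worktop at the left; leave it
- price_card_1: Yellow price card in a wooden foot, 62 wide, 59 high, loose at the front left; leave it

How it is judged:
On the way, in this order (a step that is already met when the one before it is completed fails the run):
1. the hook's elbow is well inside a bay of the box (x of hook_elbow in the frame of paper_box between 0.05 and 0.14 m and y of hook_elbow in the frame of paper_box between -0.13 and 0.13 m and z of hook_elbow in the frame of paper_box between 0.008 and 0.078 m), for 0.2 s.
2. the pan carries the check weight (value of joint pan between 0.0025 and 0.0036 m), for 0.2 s.
At the end, for the whole second after the job is handed in: The pan has sunk 2.6 to 3.4 mm and is still: it carries the check weight alone, released. The hook lies at rest flat on the worktop (origin within 5 mm of it, within 0.1 rad of level) (value of joint pan between 0.0026 and 0.0034 m and velocity of joint pan between -0.003 and 0.003 m/s and height (world z) of hook between -0.005 and 0.005 m and angle between hook's own z axis and vertical below 0.1 rad and linear speed of hook below 0.01 m/s); the robot touches nothing.
It fails at once if the box is shoved: robot or hook presses on it with over 70 N (contact force between any of hook, the arm, the fingers and paper_box above 70 N).
It fails at once if the pan is driven to within 1 mm of its overload stop (over 11 mm) (value of joint pan above 0.011 m).
It fails at once if another article is moved by more than 30 mm (distance of any of block_1, olive_jar, wedge_3, price_card_1 from where it was at the start of the episode above 0.03 m).
It also fails if it takes over 72 s, if anything falls off the work surface, if the arm or the gripper's body presses on something with over 40 N, if the wrist force passes 120 N, or if a joint passes its speed limit or range.

ROBOT

A 6-joint arm with a two-finger parallel gripper is mounted at the origin on a cart in front of the work surface, level with it; the furniture and walls round the work are solid. World frame = base frame: x ahead of the robot, y to its left, z up, the work surface at z = 0. Lengths are in m, angles in rad, forces in N, time in s.
With the tool pointing down it reaches from about 0.225 to 0.875 m from the base axis. Payload 3.4 kg.
Tool frame: the origin (TCP) lies midway between the tips of the shut fingers; the grasp point (between the pads) lies 19 mm behind it (manip.grip_point_offset is the distance from the TCP to the grasp point, in m); z points along the fingers, y is the line along which they close (so a half turn about z gives the same grasp; the last joint's range is limited). The gripper opens to 85 mm and grips with 20 to 120 N. Pads are 22 mm wide; open, the fingers measure 114 mm over their backs; the gripper's body (76 mm by 85 mm) begins 54 mm behind the grasp point. The pads swing forward as they close: fully open they stand 13 mm farther back than shut.
Start: joints at [0.979, 0.276, 1.505, -0, 1.361, -0.121], TCP at [0.261, 0.512, 0.231] pointing down, gripper open.
Joint ranges: [-2.89, 2.89], [-0.75, 2.08], [0.22, 2.7], [-1.18, 4.32], [0.11, 2.71], [-2.7, 2.7]. Speed limits (rad/s): [2.57, 2.57, 3.14, 3.14, 3.14, 3.14].

INTERFACE

Orientations are given as a unit quaternion [w, x, y, z].
In Python, from rig import manip gives the robot as it stands.
- The arm moves only by the shell command python3 -m handwheel 'ROWS' [FORCE]. ROWS is JSON, a list of rows, each an object with "translation": the shift along the tool's x, y, z in m, a list of three; "angular": the turn, a rotation vector about the tool's x, y, z in degrees, a list of three; "hand": the closure, from 0 (fully open) to 1 (shut). A call has 1 to 10 rows; each row shifts and turns the commanded pose from where the row before left it, along the tool's axes as they then stand; what a row does not reach is not made up. A row lasts 1/12 s, in which the tool goes at most 41.7 mm and 7.16 degrees, less where a joint would pass 70% of its speed; a pose out of reach is approached as far as the arm can. A call with a gripper value outside its range is refused whole. The fingers move at their own pace and stop on an object; FORCE is the grip in N (left out, the last holds). Time passes only in rows, so rows that do not move let the fingers close. It gives the time, the measured TCP pose, the force, the opening and the grip force at its end, in the units of the state.
- manip.get_state(): the state, without advancing time (a new reading comes with each control period).
- manip.get_image(name): name is "scene" or "side" or "wrist"; returns the picture (420x560x3 uint8, red, green, blue); there is no depth.
- manip.camera_info(name): a dict with "camera_matrix" (3x3 intrinsics, pixels), "k1" (the pictures are not rectified: a ray, as slopes to the right and down, at radius r is drawn at 1 + k1 r^2 times it, then the intrinsics apply), "eye" and "orientation" of the camera in the world; the wrist camera has in their place "tool_from_camera" (4x4, takes a point from camera to tool coordinates, whose origin is the TCP and whose axes are the flange's). Camera axes: x right, y down, z forward; pixel columns grow to the right and rows downward; lengths in m; the calibration is good to about 2 mm. A picture is of the moment at which its call begins: read the wrist's pose just before it. camera_info takes no time and is no camera call.
- manip.sign_off(): hands the job in; it is judged then, once.
The state is a dict: "clock": time; "qpos": joint angles; "qd": joint speeds; "effort": joint torques, N m; "position": TCP position; "ee_rot": TCP orientation; "contact_force": force on the tool from outside, world axes, zero at the start; "moment": the same for the moment, N m; "width": finger opening in m; "gripper_force": force on a finger pad.
Only numpy, scipy, OpenCV 4.12 (cv2) and the standard library are available. Lean on these libraries where they do the work, as an engineer would, in place of code of your own. Each camera call takes 0.05 s, during which the arm holds its last target. There are 200 camera calls.

## Working session

There is one attempt and no reset: what is moved stays moved. The work goes in short steps, Python scripts to look and compute and a shell command to move; the robot and the scene stay as the last step left them, time stands still between calls to the robot, and variables do not carry over. Pictures are saved under pics/ and viewed, at most 13 in all, crops included, and the job is handed in when it is done.

```bash
ls; mkdir -p pics; cat > h.py <<'E'
import numpy as np, cv2
from rig import manip
from scipy.spatial.transform import Rotation as R
def q2R(q): return R.from_quat([q[1],q[2],q[3],q[0]]).as_matrix()
def cam(name,st=None):
    c=manip.camera_info(name); K=np.array(c["camera_matrix"])
    if "eye" in c:
        o=np.array(c["orientation"]); 
        return K,c["k1"],(o if o.shape==(3,3) else q2R(o)),np.array(c["eye"])
    T=np.array(c["tool_from_camera"]); st=st or manip.get_state(); A=q2R(st["ee_rot"])
    return K,c["k1"],A@T[:3,:3],A@T[:3,3]+np.array(st["position"])
def ray(C,uv):
    K,k1,Rm,e=C
    d=np.linalg.solve(K,[uv[0],uv[1],1])[:2]; s=d.copy()
    for _ in range(20): s=d/(1+k1*(s@s))
    return Rm@np.array([s[0],s[1],1])
def onz(C,uv,z):
    d=ray(C,uv); return C[3]+d*(z-C[3][2])/d[2]
def proj(C,p):
    K,k1,Rm,e=C; c=Rm.T@(np.array(p)-e); s=c[:2]/c[2]; s=s*(1+k1*(s@s)); return (K@[s[0],s[1],1])[:2]
E
python3 - <<'E'
from h import *
st=manip.get_state(); print(st)
for n in("scene","side","wrist"):
    cv2.imwrite(f"pics/{n}0.png",manip.get_image(n)[:,:,::-1]); C=cam(n,st); print(n,manip.camera_info(n)["camera_matrix"],C[1],C[2].round(3).tolist(),C[3])
E
```

```text
pics
{'clock': 0.0, 'qpos': array([ 9.78989754e-01,  2.76570162e-01,  1.50614693e+00,  1.37328813e-05,
        1.36071779e+00, -1.21008666e-01]), 'qd': array([-6.68836146e-05, -6.14916032e-04,  1.27529435e-04,  5.97995462e-04,
       -1.26017321e-03,  1.13866411e-03]), 'effort': array([-1.23940867e-03, -4.16762531e+01, -2.45797652e+01, -5.43784372e-04,
        1.12820949e-02,  2.31171455e-06]), 'position': array([0.26051778, 0.51198664, 0.23044839]), 'ee_rot': array([-3.27677660e-04,  2.33232254e-01,  9.72420622e-01, -8.60884280e-04]), 'contact_force': array([ 0.42034496,  0.36618351, -0.50570191]), 'moment': array([-0.00936597, -0.03186081, -0.02597769]), 'gripper_force': 0.0, 'width': 0.08547510844993032}
scene [[546.04573648   0.         280.25565675]
 [  0.         546.04573648 210.18010343]
 [  0.           0.           1.        ]] 0.036989451520935863 [[0.497, -0.412, 0.764], [-0.868, -0.212, 0.45], [-0.023, -0.886, -0.463]] [-0.53225545 -0.54953352  0.7379056 ]
side [[451.70339016   0.         279.45656066]
 [  0.         451.70339016 212.08540659]
 [  0.           0.           1.        ]] -0.07493663724432066 [[0.989, -0.059, 0.138], [-0.15, -0.471, 0.869], [0.013, -0.88, -0.475]] [ 0.34652384 -1.00320048  0.65100516]
wrist [[321.24341854   0.         280.98501408]
 [  0.         321.24341854 208.57552743]
 [  0.           0.           1.        ]] -0.030355369074497787 [[0.454, 0.849, 0.271], [0.891, -0.431, -0.141], [-0.002, 0.305, -0.952]] [0.19012609 0.54712331 0.37323664]
```

View pics/scene0.png

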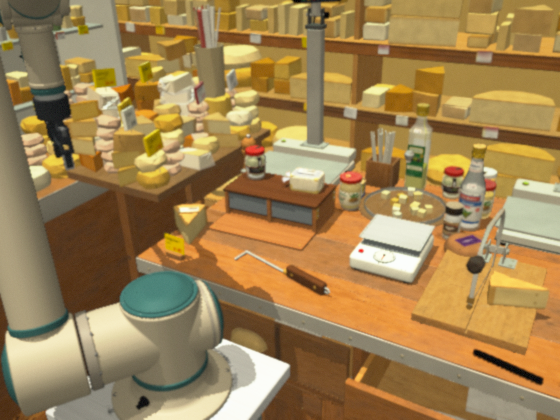

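View pics/side0.png

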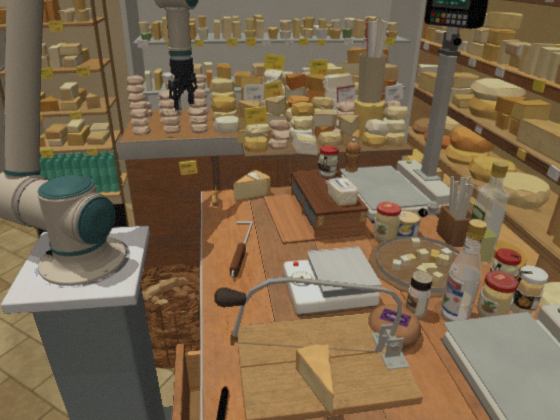

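View pics/wrist0.png

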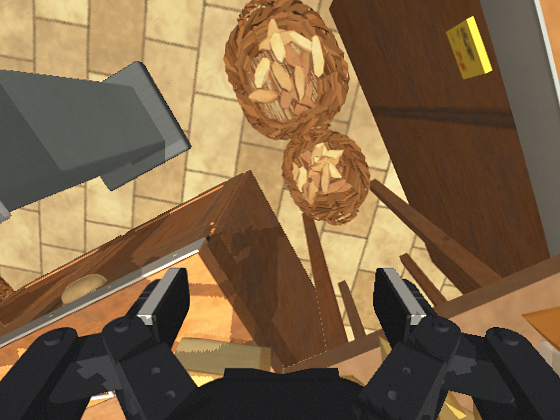

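The scene shows the box (about 225–335, 175–245), hook (handle 287–328, 265–293; elbow near 247,252) and scale pan (400,240). The wrist sees the floor only. I'll enlarge crops to read corners.

```bash
python3 - <<'E'
import cv2
a=cv2.imread("pics/scene0.png")[165:305,150:440]; b=cv2.imread("pics/side0.png")[160:310,190:400]
cv2.imwrite("pics/c1.png",cv2.resize(a,(797,385),interpolation=cv2.INTER_CUBIC)) # 2.75
cv2.imwrite("pics/c2.png",cv2.resize(b,None,fx=3.8,fy=3.8,interpolation=cv2.INTER_CUBIC))
E
```

```text
(no output)
```

View pics/c1.png

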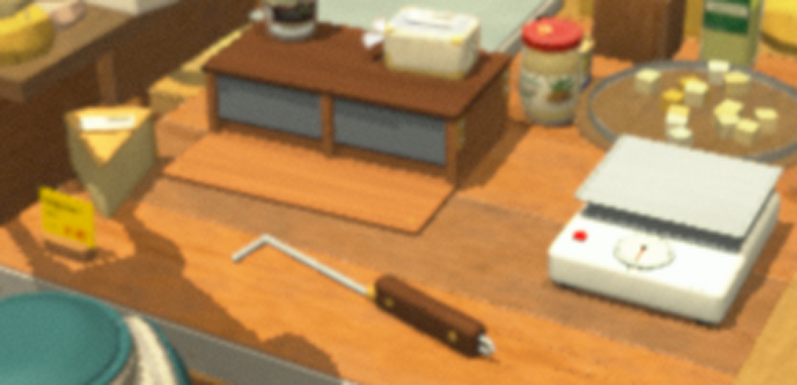

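View pics/c2.png

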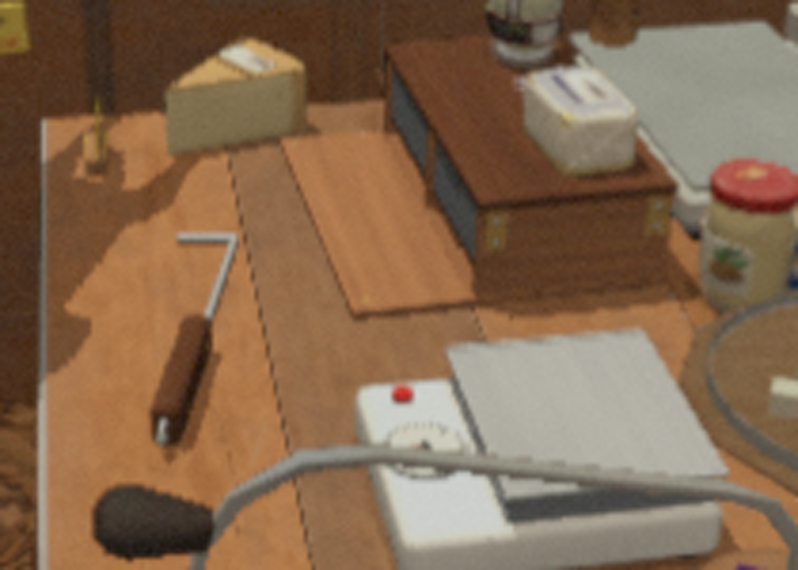

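```bash
python3 - <<'E'
from h import *
S=cam("scene"); D=cam("side")
s=lambda p:(p[0]/2.75+149.8,p[1]/2.75+164.8)
d=lambda p:(p[0]/3.8+189.8,p[1]/3.8+159.8)
P={"boardFL":((166,173),(283,138),.008),"boardFR":((418,232),(357,315),.008),"topFL":((207,68),(388,50),.088),"topFR":((457,118),(478,205),.088),"topRR":((512,58),(673,188),.088),
"elbow":((266,238),(235,238),.004),"tip":((235,260),(180,239),.004),"junc":((371,291),(210,318),.006),"hrear":((482,344),(163,425),.015),
"panA":((625,137),(645,331),.064),"panB":((780,170),(727,472),.064),"panC":((734,240),(512,500),.064),"panD":((582,195),(447,347),.064)}
for k,(a,b,z) in P.items():
    p=onz(S,s(a),z); q=onz(D,d(b),z)
    d1=ray(S,s(a));d2=ray(D,d(b)); t=np.linalg.lstsq(np.c_[d1,-d2],D[3]-S[3],rcond=None)[0]
    m=(S[3]+d1*t[0]+D[3]+d2*t[1])/2
    print(k,p.round(3),q.round(3),"tri",m.round(3))
E
```

```text
boardFL [0.495 0.279 0.008] [0.501 0.287 0.008] tri [0.5   0.284 0.007]
boardFR [0.513 0.005 0.008] [0.519 0.003 0.008] tri [0.52  0.009 0.003]
topFL [0.578 0.281 0.088] [0.588 0.278 0.088] tri [0.59  0.29  0.082]
topFR [0.595 0.007 0.088] [0.603 0.007 0.088] tri [0.604 0.011 0.084]
topRR [0.74  0.017 0.088] [0.745 0.014 0.088] tri [0.747 0.02  0.084]
elbow [0.444 0.128 0.004] [0.445 0.129 0.004] tri [0.445 0.129 0.003]
tip [0.399 0.132 0.004] [0.404 0.133 0.004] tri [0.404 0.136 0.001]
junc [ 0.411 -0.002  0.006] [0.417 0.015 0.006] tri [0.414 0.001 0.009]
hrear [ 0.374 -0.126  0.015] [ 0.376 -0.12   0.015] tri [ 0.375 -0.125  0.016]
panA [ 0.674 -0.131  0.064] [ 0.682 -0.128  0.064] tri [ 0.682 -0.128  0.062]
panB [ 0.678 -0.277  0.064] [ 0.684 -0.275  0.064] tri [ 0.684 -0.275  0.062]
panC [ 0.544 -0.276  0.064] [ 0.558 -0.283  0.064] tri [ 0.561 -0.272  0.054]
panD [ 0.555 -0.137  0.064] [ 0.554 -0.129  0.064] tri [ 0.551 -0.137  0.068]
```

```bash

python3 -m handwheel '[{"translation":[0,0,0],"angular":[0,0,7.1],"hand":0},{"translation":[0,0,0],"angular":[0,0,7.1],"hand":0},{"translation":[0,0,0],"angular":[0,0,7.1],"hand":0},{"translation":[0,0,0],"angular":[0,0,7.1],"hand":0},{"translation":[0,0,0],"angular":[0,0,7.1],"hand":0},{"translation":[0,0,0],"angular":[0,0,7.1],"hand":0},{"translation":[0,0,0],"angular":[0,0,7.1],"hand":0},{"translation":[0,0,0],"angular":[0,0,7.1],"hand":0},{"translation":[0,0,0],"angular":[0,0,7.1],"hand":0},{"translation":[0,0,0],"angular":[0,0,7.1],"hand":0}]'
python3 -m handwheel '[{"translation":[0,0,0],"angular":[0,0,7.1],"hand":0},{"translation":[-0.035,0.02,0.002],"angular":[0,0,0],"hand":0},{"translation":[-0.035,0.02,0.002],"angular":[0,0,0],"hand":0},{"translation":[-0.035,0.02,0.002],"angular":[0,0,0],"hand":0},{"translation":[-0.035,0.02,0.002],"angular":[0,0,0],"hand":0},{"translation":[-0.035,0.02,0.002],"angular":[0,0,0],"hand":0},{"translation":[-0.035,0.02,0.002],"angular":[0,0,0],"hand":0},{"translation":[-0.035,0.02,0.002],"angular":[0,0,0],"hand":0}]'
python3 -m handwheel '[{"translation":[-0.035,0.02,0.002],"angular":[0,0,0],"hand":0},{"translation":[-0.035,0.02,0.002],"angular":[0,0,0],"hand":0},{"translation":[-0.035,0.02,0.002],"angular":[0,0,0],"hand":0},{"translation":[-0.035,0.02,0.002],"angular":[0,0,0],"hand":0},{"translation":[-0.035,0.02,0.002],"angular":[0,0,0],"hand":0},{"translation":[-0.035,0.02,0.002],"angular":[0,0,0],"hand":0},{"translation":[-0.035,0.02,0.002],"angular":[0,0,0],"hand":0},{"translation":[0,0,0],"angular":[0,0,0],"hand":0},{"translation":[0,0,0],"angular":[0,0,0],"hand":0}]'
python3 - <<'E'
from h import *
st=manip.get_state(); im=manip.get_image("wrist"); C=cam("wrist",st)
cv2.imwrite("pics/w1.png",im[:,:,::-1]); np.save("w1.npy",[C],allow_pickle=True) if 0 else None
import pickle; pickle.dump(C,open("w1.pkl","wb"))
for p in [(.399,-.037,.03),(.445,.129,.004),(.375,-.124,.03)]: print(proj(C,p))
E
```

```text
clock: 0.98
position: [0.2607, 0.5122, 0.2309]
ee_rot: [0.0, 0.757, 0.654, -0.0]
contact_force: [0.2, 0.3, 1.1]
width: 0.0856
gripper_force: 0.0
clock: 1.65
position: [0.3321, 0.2377, 0.2171]
ee_rot: [0.0, 0.793, 0.609, 0.0]
contact_force: [1.5, 0.2, -0.2]
width: 0.0852
gripper_force: 0.0
clock: 2.4
position: [0.4039, -0.0354, 0.203]
ee_rot: [-0.0, 0.795, 0.606, -0.0]
contact_force: [-0.8, 0.2, -0.6]
width: 0.0856
gripper_force: 0.0
[277.55098181 188.67970144]
[277.62208733   3.58792835]
[277.78004226 268.39745058]
```

View pics/w1.png

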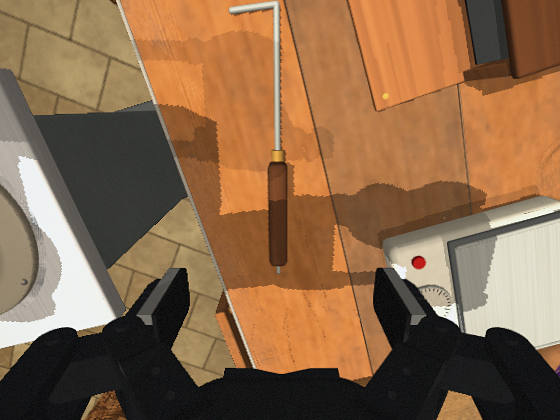

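The hook runs straight up the picture: elbow at (277,5), arm tip (232,11), handle 162–266 at column 278; the board's right front corner is at (380,110).

```bash
python3 - <<'E'
from h import *
import pickle
C=pickle.load(open("w1.pkl","rb"))
for n,uv,z in [("elbow",(277.5,6.5),.004),("rod",(278,145),.004),("tip",(231,11),.004),("front",(278,163),.03),("rear",(278.3,266),.03),("L",(269,210),.03),("Rt",(287.5,210),.03),("boardFR",(379.5,110),.008),("panFL",(450,243),.064)]: print(n,onz(C,uv,z).round(4))
e=onz(C,(277.5,6.5),.004); r=onz(C,(278.3,266),.03); d=(e-r)[:2]; print(np.linalg.norm(d),np.degrees(np.arctan2(d[1],d[0])))
A=q2R(manip.get_state()["ee_rot"]); print(A.round(3),np.degrees(np.arctan2(A[1,0],A[0,0])))
E
```

```text
elbow [0.4442 0.1267 0.004 ]
rod [0.4101 0.0022 0.004 ]
tip [0.401  0.1348 0.004 ]
front [ 0.4064 -0.0119  0.03  ]
rear [ 0.3763 -0.1213  0.03  ]
L [ 0.3844 -0.0565  0.03  ]
Rt [ 0.4028 -0.0616  0.03  ]
boardFR [0.5185 0.0093 0.008 ]
panFL [ 0.5473 -0.1244  0.064 ]
0.2571205989752017 74.68894955159375
[[ 0.263  0.965 -0.001]
 [ 0.965 -0.263  0.001]
 [ 0.001 -0.002 -1.   ]] 74.76669304195083
```

```bash

python3 -m handwheel '[{"translation":[-0.003,-0.004,0.036],"angular":[0,0,0],"hand":0},{"translation":[0,0,0.04],"angular":[0,0,0],"hand":0},{"translation":[0,0,0.04],"angular":[0,0,0],"hand":0},{"translation":[0,0,0.038],"angular":[0,0,0],"hand":0},{"translation":[0,0,0.025],"angular":[0,0,0],"hand":0},{"translation":[0,0,0.018],"angular":[0,0,0],"hand":0},{"translation":[0,0,0],"angular":[0,0,0],"hand":1},{"translation":[0,0,0],"angular":[0,0,0],"hand":1},{"translation":[0,0,0],"angular":[0,0,0],"hand":1},{"translation":[0,0,0],"angular":[0,0,0],"hand":1}]' 70
python3 -m handwheel '[{"translation":[0,0,0],"angular":[0,0,0],"hand":1},{"translation":[0,0,0],"angular":[0,0,0],"hand":1},{"translation":[0,0,0],"angular":[0,0,0],"hand":1},{"translation":[0,0,0],"angular":[0,0,0],"hand":1}]'

```

```text
clock: 3.28
position: [0.4004, -0.035, 0.0077]
ee_rot: [0.001, 0.793, 0.609, 0.001]
contact_force: [-0.5, 0.2, 0.4]
width: 0.0387
gripper_force: 0.0
clock: 3.62
position: [0.4002, -0.0354, 0.0077]
ee_rot: [0.001, 0.794, 0.608, 0.001]
contact_force: [-0.4, 1.6, 7.0]
width: 0.0184
gripper_force: 68.8
```

```bash

python3 -m handwheel '[{"translation":[0,0,-0.01],"angular":[0,0,0],"hand":1},{"translation":[0,0,-0.03],"angular":[0,0,0],"hand":1},{"translation":[0,0,-0.035],"angular":[0,0,0],"hand":1},{"translation":[0,0,-0.035],"angular":[0,0,5],"hand":1},{"translation":[0,0,-0.02],"angular":[0,0,6],"hand":1},{"translation":[0,0,-0.02],"angular":[0,0,7],"hand":1},{"translation":[0,0,-0.02],"angular":[0,0,7],"hand":1},{"translation":[0,0,-0.02],"angular":[0,0,7],"hand":1},{"translation":[0,0,-0.018],"angular":[0,0,7],"hand":1},{"translation":[0,0,0],"angular":[0,0,7],"hand":1}]'
python3 -m handwheel '[{"translation":[0,0,0],"angular":[0,0,7],"hand":1},{"translation":[0,0,0],"angular":[0,0,7],"hand":1},{"translation":[0,0,0],"angular":[0,0,6],"hand":1},{"translation":[0,0,0],"angular":[0,0,5],"hand":1},{"translation":[0.008,-0.034,0],"angular":[0,0,0],"hand":1},{"translation":[0.008,-0.034,0],"angular":[0,0,0],"hand":1},{"translation":[0.008,-0.034,0],"angular":[0,0,0],"hand":1},{"translation":[0.008,-0.034,0],"angular":[0,0,0],"hand":1},{"translation":[0.008,-0.034,0],"angular":[0,0,0],"hand":1},{"translation":[0,0,0],"angular":[0,0,0],"hand":1}]'
python3 -m handwheel '[{"translation":[0,0,0],"angular":[0,0,0],"hand":1},{"translation":[0,0,0],"angular":[0,0,0],"hand":1},{"translation":[0,0,0],"angular":[0,0,0],"hand":1}]'
python3 - <<'E'
from h import *
st=manip.get_state(); im=manip.get_image("wrist"); C=cam("wrist",st)
cv2.imwrite("pics/w2.png",im[:,:,::-1])
import pickle; pickle.dump(C,open("w2.pkl","wb"))
A=q2R(st["ee_rot"]); print(A.round(3),np.degrees(np.arctan2(A[1,0],A[0,0])))
E
```

```text
clock: 4.45
position: [0.401, -0.0359, 0.2183]
ee_rot: [0.002, 0.969, 0.247, 0.004]
contact_force: [0.5, -1.0, -1.7]
width: 0.0189
gripper_force: 69.0
clock: 5.28
position: [0.4279, 0.1425, 0.2149]
ee_rot: [-0.002, 0.999, 0.037, 0.001]
contact_force: [-0.6, -0.9, -1.8]
width: 0.0186
gripper_force: 69.3
clock: 5.53
position: [0.4269, 0.136, 0.2144]
ee_rot: [0.0, 0.999, 0.034, -0.0]
contact_force: [-0.2, 0.0, -1.8]
width: 0.0187
gripper_force: 69.3
[[ 0.998  0.067 -0.   ]
 [ 0.067 -0.998 -0.001]
 [-0.     0.001 -1.   ]] 3.86287614934182
```

View pics/w2.png

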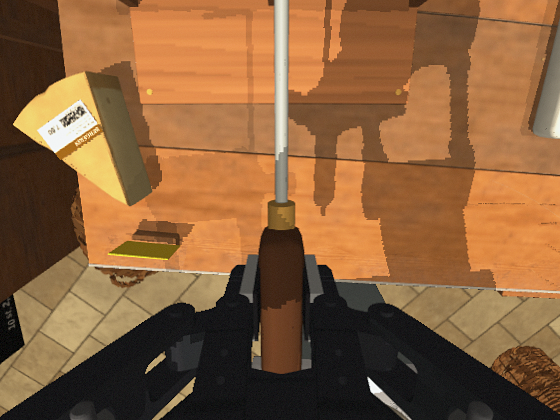

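The board's front edge is at row 103 between columns about 137 and 404, level in the picture; the box front is at the very top (row 4); the rod runs straight up at column 281.

```bash
python3 - <<'E'
from h import *
import pickle
C=pickle.load(open("w2.pkl","rb"))
im=cv2.imread("pics/w2.png"); g=cv2.GaussianBlur(im,(3,3),0).astype(int)
# board front edge rows at several columns (strongest vertical gradient near 103)
for u in (165,185,205,225,245,265,300,345,365,385):
    col=g[92:116,u].sum(1); k=np.argmin(np.diff(col)); print(u,92+k,np.diff(col)[k],end=" | ")
print()
for v in (50,60,70,80,90):
    L=g[v,120:150].sum(1); Rr=g[v,395:425].sum(1); a=np.argmax(abs(np.diff(L))); b=np.argmax(abs(np.diff(Rr)))
    l=onz(C,(120.5+a,v),.008); r=onz(C,(395.5+b,v),.008); print(v,120+a,395+b,l.round(4),r.round(4))
for u,v in ((150,104),(390,105)): print(onz(C,(u,v),.008).round(4))
P=manip.get_state()["position"]
for u,v in ((280,20),(281.5,180)): print("rod",onz(C,(u,v),P[2]-.0077+.004).round(4))
E
```

```text
165 102 -50 | 185 102 -57 | 205 102 -45 | 225 102 -44 | 245 102 -50 | 265 102 -54 | 300 92 -35 | 345 102 -34 | 365 102 -38 | 385 102 -38 | 
50 134 413 [0.5482 0.2897 0.008 ] [0.5667 0.0122 0.008 ]
60 135 411 [0.5389 0.2893 0.008 ] [0.5574 0.0126 0.008 ]
70 132 418 [0.5293 0.2929 0.008 ] [0.5487 0.0038 0.008 ]
80 134 407 [0.5199 0.2914 0.008 ] [0.5384 0.0133 0.008 ]
90 137 403 [0.5103 0.2889 0.008 ] [0.5285 0.0157 0.008 ]
[0.4972 0.2766 0.008 ]
[0.5128 0.0272 0.008 ]
rod [0.5377 0.1432 0.2107]
rod [0.4713 0.1381 0.2107]
```

```bash

python3 -m handwheel '[{"translation":[-0.01,0.02,0],"angular":[0,0,0],"hand":1},{"translation":[-0.01,0.03,0.005],"angular":[0,0,0],"hand":1},{"translation":[0,0.03,0.027],"angular":[0,0,0],"hand":1},{"translation":[0,0.025,0.03],"angular":[0,0,0],"hand":1},{"translation":[0,0.0124,0.03],"angular":[0,0,0],"hand":1},{"translation":[0,0,0.03],"angular":[0,0,0],"hand":1},{"translation":[0,0,0.02],"angular":[0,0,0],"hand":1},{"translation":[0,0,0.015],"angular":[0,0,0],"hand":1},{"translation":[0,0,0],"angular":[0,0,0],"hand":1},{"translation":[0,0,0],"angular":[0,0,0],"hand":1}]'
cat >> h.py <<'E'
O=np.array([.597,.151]); Y=np.radians(3.8)
def box(p):
    d=np.array(p)[:2]-O; c,s=np.cos(Y),np.sin(Y); return np.array([c*d[0]+s*d[1],-s*d[0]+c*d[1],p[2]])
def rep():
    st=manip.get_state(); A=q2R(st["ee_rot"]); e=np.array(st["position"])+.170*A[:,0]
    print("TCP box",box(st["position"]).round(4),"elbow",box(e-[0,0,.0037]).round(4),"yaw",np.degrees(np.arctan2(A[1,0],A[0,0])).round(2),"F",st["contact_force"].round(1))
E
python3 - <<'E'
from h import *
rep(); C=cam("side"); S=cam("scene")
for n,c in(("side",C),("scene",S)):
    im=manip.get_image(n)[:,:,::-1]; A=q2R(manip.get_state()["ee_rot"]); p=manip.get_state()["position"]+.17*A[:,0]-[0,0,.0037]
    u,v=proj(c,p); print(n,u,v); u,v=int(u),int(v); cv2.imwrite(f"pics/{n}3.png",cv2.resize(im[v-35:v+35,u-45:u+45],None,fx=4.4,fy=4.4,interpolation=cv2.INTER_CUBIC))
cv2.imwrite("pics/e3.png",np.hstack([cv2.imread("pics/side3.png"),cv2.imread("pics/scene3.png")]))
E
```

```text
clock: 6.42
position: [0.4149, 0.0176, 0.0571]
ee_rot: [-0.0, 0.999, 0.033, -0.001]
contact_force: [0.1, 0.3, -0.9]
width: 0.0185
gripper_force: 69.3
TCP box [-0.1905 -0.121   0.0571] elbow [-0.0205 -0.121   0.0532] yaw 3.81 F [ 0.1  0.3 -0.9]
side 306.9167713227612 221.1380111736484
scene 306.6536936321919 218.52779898578024
```

View pics/e3.png

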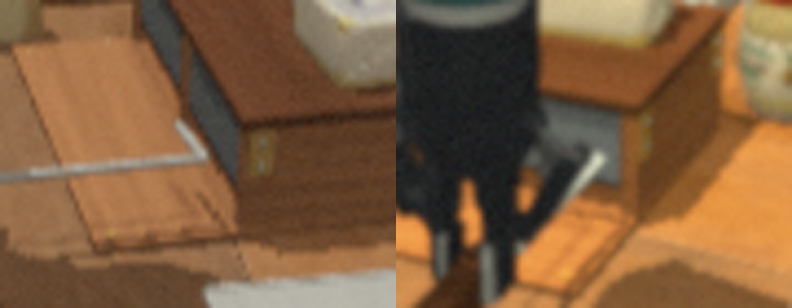

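Both crops show the elbow within about 1 px of the prediction, just ahead of the right bay's flap and below the top. Insert.

```bash

python3 -m handwheel '[{"translation":[0.01,0,0],"angular":[0,0,0],"hand":1},{"translation":[0.015,0,0],"angular":[0,0,0],"hand":1},{"translation":[0.018,0,0],"angular":[0,0,0],"hand":1},{"translation":[0.018,0,0],"angular":[0,0,0],"hand":1}]'
python3 -m handwheel '[{"translation":[0.02,0,0],"angular":[0,0,0],"hand":1},{"translation":[0.02,0,0],"angular":[0,0,0],"hand":1},{"translation":[0.018,0,0],"angular":[0,0,0],"hand":1},{"translation":[0.015,0,0],"angular":[0,0,0],"hand":1},{"translation":[0.0075,0,0],"angular":[0,0,0],"hand":1},{"translation":[0,0,0],"angular":[0,0,0],"hand":1},{"translation":[0,0,0],"angular":[0,0,0],"hand":1}]'
python3 -c "from h import *;rep()"
```

```text
clock: 6.85
position: [0.4786, 0.0228, 0.0587]
ee_rot: [0.0, 0.999, 0.034, 0.002]
contact_force: [-0.4, 0.3, -1.7]
width: 0.0189
gripper_force: 69.4
clock: 7.43
position: [0.5566, 0.0283, 0.0576]
ee_rot: [-0.0, 0.999, 0.034, -0.0]
contact_force: [-0.5, -0.4, -2.1]
width: 0.0185
gripper_force: 69.4
TCP box [-0.0484 -0.1197  0.0576] elbow [ 0.1216 -0.1193  0.0539] yaw 3.95 F [-0.5 -0.4 -2.1]
```

```bash

python3 -m handwheel '[{"translation":[0,0.001,0.01],"angular":[0,0,0],"hand":1},{"translation":[0,0,0.01],"angular":[0,0,0],"hand":1},{"translation":[0,0,0.01],"angular":[0,0,0],"hand":1},{"translation":[0,0,0],"angular":[0,0,0],"hand":1},{"translation":[0,0,0],"angular":[0,0,0],"hand":1}]'
python3 -m handwheel '[{"translation":[0,0,0.003],"angular":[0,0,0],"hand":1},{"translation":[0,0,0.003],"angular":[0,0,0],"hand":1},{"translation":[0,0,0.002],"angular":[0,0,0],"hand":1},{"translation":[0,0,0],"angular":[0,0,0],"hand":1},{"translation":[0,0,0],"angular":[0,0,0],"hand":1}]'
python3 -c "from h import *;rep()"
```

```text
clock: 7.85
position: [0.5553, 0.0272, 0.026]
ee_rot: [-0.0, 0.999, 0.034, -0.002]
contact_force: [0.3, 0.3, -1.6]
width: 0.0185
gripper_force: 69.3
clock: 8.27
position: [0.5568, 0.0272, 0.0193]
ee_rot: [-0.0, 0.999, 0.034, 0.0]
contact_force: [-0.0, -0.1, -1.7]
width: 0.0185
gripper_force: 69.3
TCP box [-0.0484 -0.1208  0.0193] elbow [ 0.1216 -0.1205  0.0156] yaw 3.93 F [-0.  -0.1 -1.7]
```

```bash

r() { python3 -c "from h import *;rep();print(manip.get_state()['moment'].round(2))"; }
r
python3 -m handwheel '[{"translation":[0,-0.004,0],"angular":[0,0,0],"hand":1},{"translation":[0,-0.004,0],"angular":[0,0,0],"hand":1},{"translation":[0,-0.004,0],"angular":[0,0,0],"hand":1},{"translation":[0,0,0],"angular":[0,0,0],"hand":1}]' >/dev/null; r
python3 -m handwheel '[{"translation":[0,-0.004,0],"angular":[0,0,0],"hand":1},{"translation":[0,-0.004,0],"angular":[0,0,0],"hand":1},{"translation":[0,-0.004,0],"angular":[0,0,0],"hand":1},{"translation":[0,0,0],"angular":[0,0,0],"hand":1}]' >/dev/null; r
python3 -m handwheel '[{"translation":[0,-0.004,0],"angular":[0,0,0],"hand":1},{"translation":[0,-0.004,0],"angular":[0,0,0],"hand":1},{"translation":[0,-0.004,0],"angular":[0,0,0],"hand":1},{"translation":[0,0,0],"angular":[0,0,0],"hand":1}]' >/dev/null; r
```

```text
TCP box [-0.0484 -0.1208  0.0193] elbow [ 0.1216 -0.1205  0.0156] yaw 3.93 F [-0.  -0.1 -1.7]
[0.01 0.01 0.02]
TCP box [-0.0485 -0.1079  0.0194] elbow [ 0.1215 -0.1074  0.0158] yaw 3.97 F [-0.2 -0.9 -1.6]
[-0.01 -0.04  0.01]
TCP box [-0.0486 -0.096   0.0193] elbow [ 0.1214 -0.0955  0.0156] yaw 3.96 F [ 0.6  0.2 -1.7]
[-0.02  0.02  0.04]
TCP box [-0.0486 -0.0841  0.0193] elbow [ 0.1214 -0.0836  0.0156] yaw 3.96 F [ 0.3 -0.4 -1.5]
[-0.01  0.05  0.03]
```

```bash

r() { python3 -c "from h import *;rep();print(manip.get_state()['moment'].round(2))"; }
python3 -m handwheel '[{"translation":[0,-0.004,0],"angular":[0,0,0],"hand":1},{"translation":[0,-0.004,0],"angular":[0,0,0],"hand":1},{"translation":[0,-0.004,0],"angular":[0,0,0],"hand":1},{"translation":[0,0,0],"angular":[0,0,0],"hand":1}]' >/dev/null; r
python3 -m handwheel '[{"translation":[0,-0.004,0],"angular":[0,0,0],"hand":1},{"translation":[0,-0.004,0],"angular":[0,0,0],"hand":1},{"translation":[0,0,0],"angular":[0,0,0],"hand":1}]' >/dev/null; r
```

```text
TCP box [-0.0486 -0.0721  0.0193] elbow [ 0.1214 -0.0716  0.0156] yaw 3.95 F [ 0.6 -0.2 -1.5]
[-0.03 -0.    0.01]
TCP box [-0.0486 -0.0642  0.0193] elbow [ 0.1214 -0.0637  0.0156] yaw 3.94 F [-0.5  0.6 -1.4]
[-0.05 -0.03 -0.03]
```

```bash

r() { python3 -c "from h import *;rep();print(manip.get_state()['moment'].round(2))"; }
python3 -m handwheel '[{"translation":[0,-0.004,0],"angular":[0,0,0],"hand":1},{"translation":[0,-0.003,0],"angular":[0,0,0],"hand":1},{"translation":[0,0,0],"angular":[0,0,0],"hand":1},{"translation":[0,0,0],"angular":[0,0,0],"hand":1}]' >/dev/null; r
python3 -m handwheel '[{"translation":[-0.01,0,0],"angular":[0,0,0],"hand":1},{"translation":[-0.015,0,0],"angular":[0,0,0],"hand":1},{"translation":[-0.015,0,0],"angular":[0,0,0],"hand":1},{"translation":[-0.015,0,0],"angular":[0,0,0],"hand":1}]' >/dev/null; r
python3 -m handwheel '[{"translation":[-0.02,0,0],"angular":[0,0,0],"hand":1},{"translation":[-0.02,0,0],"angular":[0,0,0],"hand":1},{"translation":[-0.02,0,0],"angular":[0,0,0],"hand":1},{"translation":[-0.02,0,0],"angular":[0,0,0],"hand":1},{"translation":[-0.02,0,0],"angular":[0,0,0],"hand":1},{"translation":[0,0,0],"angular":[0,0,0],"hand":1},{"translation":[0,0,0],"angular":[0,0,0],"hand":1}]' >/dev/null; r
```

```text
TCP box [-0.0485 -0.0577  0.0193] elbow [ 0.1215 -0.0572  0.0156] yaw 3.95 F [-0.2 -0.3 -1.4]
[ 0.05  0.04 -0.01]
TCP box [-0.1052 -0.0581  0.0192] elbow [ 0.0648 -0.0578  0.0153] yaw 3.92 F [-0.6 -0.1 -2.8]
[-0.    0.07 -0.  ]
TCP box [-0.2054 -0.0582  0.0194] elbow [-0.0354 -0.0579  0.0155] yaw 3.92 F [ 0.9  0.2 -1. ]
[-0.02 -0.02  0.02]
```

Right bay empty. Now the left one the same way.

```bash

r() { python3 -c "from h import *;rep();print(manip.get_state()['moment'].round(2))"; }
python3 -m handwheel '[{"translation":[0,-0.01,-0.0125],"angular":[0,0,0],"hand":1},{"translation":[0,-0.02,-0.013],"angular":[0,0,0],"hand":1},{"translation":[0,-0.02,-0.013],"angular":[0,0,0],"hand":1},{"translation":[0,-0.0145,0],"angular":[0,0,0],"hand":1},{"translation":[0,-0.007,0],"angular":[0,0,0],"hand":1},{"translation":[0,0,0],"angular":[0,0,0],"hand":1},{"translation":[0.01,0,0],"angular":[0,0,0],"hand":1},{"translation":[0,0,0],"angular":[0,0,0],"hand":1}]' >/dev/null; r
python3 -m handwheel '[{"translation":[0.012,0,0],"angular":[0,0,0],"hand":1},{"translation":[0.018,0,0],"angular":[0,0,0],"hand":1},{"translation":[0.02,0,0],"angular":[0,0,0],"hand":1},{"translation":[0.02,0,0],"angular":[0,0,0],"hand":1},{"translation":[0.02,0,0],"angular":[0,0,0],"hand":1},{"translation":[0.02,0,0],"angular":[0,0,0],"hand":1},{"translation":[0.02,0,0],"angular":[0,0,0],"hand":1},{"translation":[0.012,0,0],"angular":[0,0,0],"hand":1},{"translation":[0.005,0,0],"angular":[0,0,0],"hand":1},{"translation":[0,0,0],"angular":[0,0,0],"hand":1}]' >/dev/null; r
```

```text
TCP box [-0.191   0.0129  0.0577] elbow [-0.021   0.0132  0.0545] yaw 3.92 F [ 0.6 -0.7 -1.7]
[0.01 0.01 0.  ]
TCP box [-0.0449  0.0128  0.0572] elbow [0.1251 0.0129 0.0536] yaw 3.85 F [-1.1 -0.2 -2.5]
[-0.02  0.01  0.03]
```

```bash

r() { python3 -c "from h import *;rep();print(manip.get_state()['moment'].round(2))"; }
python3 -m handwheel '[{"translation":[-0.003,-0.001,0.01],"angular":[0,0,0],"hand":1},{"translation":[0,0,0.01],"angular":[0,0,0],"hand":1},{"translation":[0,0,0.01],"angular":[0,0,0],"hand":1},{"translation":[0,0,0.005],"angular":[0,0,0],"hand":1},{"translation":[0,0,0.0035],"angular":[0,0,0],"hand":1},{"translation":[0,0,0],"angular":[0,0,0],"hand":1},{"translation":[0,0,0],"angular":[0,0,0],"hand":1}]' >/dev/null; r
python3 -m handwheel '[{"translation":[0,-0.004,0],"angular":[0,0,0],"hand":1},{"translation":[0,-0.004,0],"angular":[0,0,0],"hand":1},{"translation":[0,-0.004,0],"angular":[0,0,0],"hand":1},{"translation":[0,0,0],"angular":[0,0,0],"hand":1}]' >/dev/null; r
python3 -m handwheel '[{"translation":[0,-0.004,0],"angular":[0,0,0],"hand":1},{"translation":[0,-0.004,0],"angular":[0,0,0],"hand":1},{"translation":[0,0,0],"angular":[0,0,0],"hand":1}]' >/dev/null; r
```

```text
TCP box [-0.0497  0.0147  0.0192] elbow [0.1203 0.015  0.0155] yaw 3.93 F [-0.   0.8 -2. ]
[-0.01  0.04  0.01]
TCP box [-0.0494  0.0276  0.0197] elbow [0.1206 0.0281 0.0162] yaw 3.96 F [-0.4 -0.2 -1.6]
[-0.04  0.02  0.05]
TCP box [-0.0497  0.0355  0.0194] elbow [0.1203 0.036  0.0158] yaw 3.96 F [ 0.6  0.  -1.9]
[0.   0.   0.01]
```

```bash

r() { python3 -c "from h import *;rep();print(manip.get_state()['moment'].round(2))"; }
python3 -m handwheel '[{"translation":[0,-0.004,0],"angular":[0,0,0],"hand":1},{"translation":[0,-0.004,0],"angular":[0,0,0],"hand":1},{"translation":[0,0,0],"angular":[0,0,0],"hand":1}]' >/dev/null; r
python3 -m handwheel '[{"translation":[0,-0.004,0],"angular":[0,0,0],"hand":1},{"translation":[0,-0.003,0],"angular":[0,0,0],"hand":1},{"translation":[0,0,0],"angular":[0,0,0],"hand":1}]' >/dev/null; r
```

```text
TCP box [-0.0498  0.0429  0.0193] elbow [0.1202 0.0433 0.0155] yaw 3.93 F [-0.4 -2.7 -0.9]
[-0.27 -0.07 -0.16]
TCP box [-0.0498  0.0501  0.0193] elbow [0.1202 0.0505 0.0156] yaw 3.94 F [ 0.4 -1.3 -0.8]
[-0.32 -0.03 -0.21]
```

Contact at y ≈ 43 (−2.7 N, moment change): the weight is in the left bay. Draw it out.

```bash

r() { python3 -c "from h import *;rep();print(manip.get_state()['moment'].round(2))"; }
python3 -m handwheel '[{"translation":[-0.008,0,0],"angular":[0,0,0],"hand":1},{"translation":[-0.008,0,0],"angular":[0,0,0],"hand":1},{"translation":[-0.008,0,0],"angular":[0,0,0],"hand":1},{"translation":[-0.008,0,0],"angular":[0,0,0],"hand":1},{"translation":[-0.008,0,0],"angular":[0,0,0],"hand":1}]' >/dev/null; r
python3 -m handwheel '[{"translation":[-0.008,0,0],"angular":[0,0,0],"hand":1},{"translation":[-0.008,0,0],"angular":[0,0,0],"hand":1},{"translation":[-0.008,0,0],"angular":[0,0,0],"hand":1},{"translation":[-0.008,0,0],"angular":[0,0,0],"hand":1},{"translation":[-0.008,0,0],"angular":[0,0,0],"hand":1}]' >/dev/null; r
python3 -m handwheel '[{"translation":[-0.01,0,0],"angular":[0,0,0],"hand":1},{"translation":[-0.01,0,0],"angular":[0,0,0],"hand":1},{"translation":[-0.01,0,0],"angular":[0,0,0],"hand":1},{"translation":[-0.01,0,0],"angular":[0,0,0],"hand":1},{"translation":[-0.01,0,0],"angular":[0,0,0],"hand":1},{"translation":[-0.008,0,0],"angular":[0,0,0],"hand":1},{"translation":[-0.004,0,0],"angular":[0,0,0],"hand":1},{"translation":[0,0,0],"angular":[0,0,0],"hand":1},{"translation":[0,0,0],"angular":[0,0,0],"hand":1}]' >/dev/null; r
python3 - <<'E'
from h import *
C=cam("wrist",manip.get_state()); im=manip.get_image("wrist"); im2=manip.get_image("scene")
cv2.imwrite("pics/w4.png",im[:,:,::-1]);cv2.imwrite("pics/s4.png",im2[:,:,::-1])
cv2.imwrite("pics/v4.png",cv2.resize(np.hstack([im,im2]),(800,300),interpolation=cv2.INTER_AREA)[:,:,::-1])
import pickle; pickle.dump(C,open("w4.pkl","wb"))
E
```

```text
TCP box [-0.0903  0.0499  0.0195] elbow [0.0797 0.0503 0.016 ] yaw 3.93 F [ 2.8  0.6 -2. ]
[-0.01 -0.37 -0.12]
TCP box [-0.1303  0.0495  0.0194] elbow [0.0397 0.0499 0.0159] yaw 3.92 F [ 2.9  2.  -3.2]
[-0.03 -0.48 -0.09]
TCP box [-0.1933  0.0491  0.0191] elbow [-0.0233  0.0495  0.015 ] yaw 3.94 F [-0.1  0.1 -0.9]
[-0.06 -0.02 -0.02]
```

View pics/v4.png

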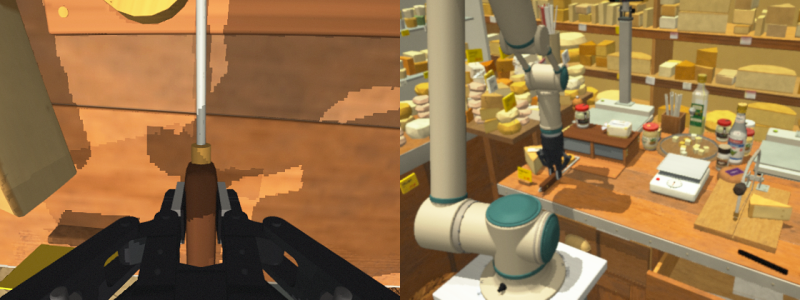

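The brass weight (yellow disc, around (140,5) of the left half) lies out on the board, left of the rod, and the force is back to zero. Free the hook and lay it at its old place.

```bash

python3 -m handwheel '[{"translation":[0.004,0,0],"angular":[0,0,0],"hand":1},{"translation":[0,0.01,0],"angular":[0,0,0],"hand":1},{"translation":[0,0.015,0],"angular":[0,0,0],"hand":1},{"translation":[0,0.02,0],"angular":[0,0,0],"hand":1},{"translation":[0,0.02,0],"angular":[0,0,0],"hand":1},{"translation":[-0.01,0.02,-0.02],"angular":[0,0,0],"hand":1},{"translation":[-0.01,0.03,-0.02],"angular":[0,0,0],"hand":1},{"translation":[0,0.035,-0.02],"angular":[0,0,0],"hand":1},{"translation":[0,0.035,-0.02],"angular":[0,0,0],"hand":1},{"translation":[0,0.03,-0.02],"angular":[0,0,0],"hand":1}]' 
python3 -m handwheel '[{"translation":[0,0.01,0],"angular":[0,0,-6],"hand":1},{"translation":[0,0,0],"angular":[0,0,-7],"hand":1},{"translation":[0,0,0],"angular":[0,0,-7],"hand":1},{"translation":[0,0,0],"angular":[0,0,-7],"hand":1},{"translation":[0,0,0],"angular":[0,0,-7],"hand":1},{"translation":[0,0,0],"angular":[0,0,-7],"hand":1},{"translation":[0,0,0],"angular":[0,0,-7],"hand":1},{"translation":[0,0,0],"angular":[0,0,-7],"hand":1},{"translation":[0,0,0],"angular":[0,0,-7],"hand":1},{"translation":[0,0,0],"angular":[0,0,-7],"hand":1}]' 
python3 -m handwheel '[{"translation":[0,0,0],"angular":[0,0,-2],"hand":1},{"translation":[0,0,0],"angular":[0,0,0],"hand":1},{"translation":[0,0,0],"angular":[0,0,0],"hand":1}]' 
```

```text
clock: 16.78
position: [0.4005, -0.0306, 0.1202]
ee_rot: [0.0, 0.999, 0.034, -0.0]
contact_force: [0.7, 0.2, -1.2]
width: 0.0185
gripper_force: 69.3
clock: 17.62
position: [0.4015, -0.0387, 0.1191]
ee_rot: [-0.0, 0.803, 0.597, -0.0]
contact_force: [-0.2, -1.4, -1.8]
width: 0.0185
gripper_force: 69.4
clock: 17.87
position: [0.4016, -0.0385, 0.1191]
ee_rot: [-0.0, 0.794, 0.608, -0.0]
contact_force: [0.2, 0.8, -1.4]
width: 0.0184
gripper_force: 69.4
```

```bash

python3 -m handwheel '[{"translation":[0,0,0.03],"angular":[0,0,0],"hand":1},{"translation":[0,0,0.035],"angular":[0,0,0],"hand":1},{"translation":[0,0,0.025],"angular":[0,0,0],"hand":1},{"translation":[0,0,0.012],"angular":[0,0,0],"hand":1},{"translation":[0,0,0.005],"angular":[0,0,0],"hand":1},{"translation":[0,0,0.003],"angular":[0,0,0],"hand":1},{"translation":[0,0,0],"angular":[0,0,0],"hand":1},{"translation":[0,0,0],"angular":[0,0,0],"hand":1}]' 
python3 -m handwheel '[{"translation":[0,0,0.001],"angular":[0,0,0],"hand":1},{"translation":[0,0,0],"angular":[0,0,0],"hand":1},{"translation":[0,0,0],"angular":[0,0,0],"hand":1}]' 
```

```text
clock: 18.53
position: [0.4028, -0.0384, 0.01]
ee_rot: [0.001, 0.794, 0.608, 0.001]
contact_force: [0.1, -0.3, -0.2]
width: 0.0185
gripper_force: 69.4
clock: 18.78
position: [0.4023, -0.0382, 0.0089]
ee_rot: [0.001, 0.794, 0.608, 0.001]
contact_force: [1.0, 0.4, -0.9]
width: 0.0187
gripper_force: 69.4
```

```bash

python3 -m handwheel '[{"translation":[0,0,0.001],"angular":[0,0,0],"hand":1},{"translation":[0,0,0],"angular":[0,0,0],"hand":0},{"translation":[0,0,0],"angular":[0,0,0],"hand":0},{"translation":[0,0,0],"angular":[0,0,0],"hand":0},{"translation":[0,0,0],"angular":[0,0,0],"hand":0},{"translation":[0,0,0],"angular":[0,0,0],"hand":0},{"translation":[0,0,0],"angular":[0,0,0],"hand":0},{"translation":[0,0,-0.02],"angular":[0,0,0],"hand":0},{"translation":[0,0,-0.035],"angular":[0,0,0],"hand":0},{"translation":[0,0,-0.04],"angular":[0,0,0],"hand":0}]'
python3 -m handwheel '[{"translation":[0,0,-0.04],"angular":[0,0,7],"hand":0},{"translation":[0,0,-0.04],"angular":[0,0,7],"hand":0},{"translation":[0,0,-0.04],"angular":[0,0,7],"hand":0},{"translation":[0,0,0],"angular":[0,0,7],"hand":0},{"translation":[0,0,0],"angular":[0,0,7],"hand":0},{"translation":[0,0,0],"angular":[0,0,7],"hand":0},{"translation":[0,0,0],"angular":[0,0,7],"hand":0},{"translation":[0,0,0],"angular":[0,0,7],"hand":0},{"translation":[0,0,0],"angular":[0,0,7],"hand":0},{"translation":[0,0,0],"angular":[0,0,7],"hand":0}]'
python3 -m handwheel '[{"translation":[0.01,-0.025,0],"angular":[0,0,1],"hand":0},{"translation":[0.01,-0.034,0],"angular":[0,0,0],"hand":0},{"translation":[0.01,-0.034,0],"angular":[0,0,0],"hand":0},{"translation":[0.01,-0.034,0],"angular":[0,0,0],"hand":0},{"translation":[0.01,-0.034,0],"angular":[0,0,0],"hand":0},{"translation":[0.01,-0.034,0],"angular":[0,0,0],"hand":0},{"translation":[0.01,-0.034,0],"angular":[0,0,0],"hand":0},{"translation":[0,0,0],"angular":[0,0,0],"hand":0},{"translation":[0,0,0],"angular":[0,0,0],"hand":0},{"translation":[0,0,0],"angular":[0,0,0],"hand":0}]'
python3 - <<'E'
from h import *
import pickle
C=cam("wrist",manip.get_state()); im=manip.get_image("wrist")[:,:,::-1]; cv2.imwrite("pics/w5.png",im); pickle.dump(C,open("w5.pkl","wb")); rep()
print(proj(C,(.538,.227,.03)))
E
```

```text
clock: 19.62
position: [0.3999, -0.0375, 0.102]
ee_rot: [-0.002, 0.794, 0.608, -0.002]
contact_force: [1.6, 0.1, -0.1]
width: 0.0857
gripper_force: 0.0
clock: 20.45
position: [0.4015, -0.038, 0.2222]
ee_rot: [-0.0, 0.999, 0.04, -0.0]
contact_force: [-0.4, -0.3, 0.1]
width: 0.0853
gripper_force: 0.0
clock: 21.28
position: [0.455, 0.195, 0.2219]
ee_rot: [0.0, 0.999, 0.035, -0.001]
contact_force: [-0.4, -0.4, 0.2]
width: 0.0854
gripper_force: 0.0
TCP box [-0.1388  0.0528  0.222 ] elbow [0.0312 0.0531 0.2182] yaw 3.91 F [ 0.1  0.2 -0.7]
[253.60979842  97.41285564]
```

View pics/w5.png

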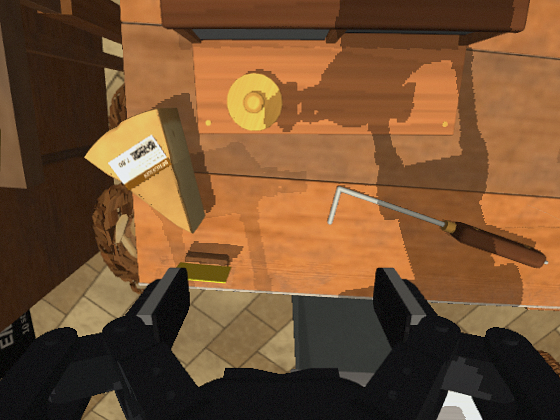

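The weight stands on the board at about (254,101), knob (255,101); the hook lies flat with its elbow at (340,187).

```bash
python3 - <<'E'
from h import *
import pickle
C=pickle.load(open("w5.pkl","rb")); im=cv2.imread("pics/w5.png"); h=cv2.cvtColor(im,cv2.COLOR_BGR2HSV)
m=((h[...,0]>20)&(h[...,0]<36)&(h[...,1]>90)&(h[...,2]>60)).astype(np.uint8)*255; m[:, :215]=0;m[:,300:]=0;m[145:]=0;m[:60]=0
c=max(cv2.findContours(m,0,2)[0],key=cv2.contourArea); (u,v),r=cv2.minEnclosingCircle(c); M=cv2.moments(c); cu,cv_=M["m10"]/M["m00"],M["m01"]/M["m00"]
print(u,v,r,cu,cv_,cv2.contourArea(c)/np.pi/r/r)
w=onz(C,(u,v),.026); w2=onz(C,(255,101),.04)
print("dia",np.linalg.norm(onz(C,(u+r,v),.028)-onz(C,(u-r,v),.028)),w,w2,box(w),box(w2))
st=manip.get_state(); A=q2R(st["ee_rot"]); print("tool delta body",(A.T@(w-st["position"])).round(4),"knob",(A.T@(w2-st["position"])).round(4))
E
```

```text
253.5558624267578 101.66759490966797 28.32809829711914 248.9174449440793 99.7320419693301 0.5733679086210491
dia 0.056531810699589374 [0.53400115 0.22719572 0.026     ] [0.5346506  0.22471053 0.04      ] [-0.05781055  0.08020338  0.026     ] [-0.05732723  0.07768061  0.04      ]
tool delta body [ 0.0813 -0.0274  0.1959] knob [ 0.0817 -0.0249  0.1819]
```

```bash

python3 -m handwheel '[{"translation":[0.03,-0.01,0.01],"angular":[0,0,0],"hand":0},{"translation":[0.03,-0.01,0.03],"angular":[0,0,0],"hand":0},{"translation":[0.0215,-0.006,0.035],"angular":[0,0,0],"hand":0},{"translation":[0,0,0.04],"angular":[0,0,0],"hand":0},{"translation":[0,0,0.04],"angular":[0,0,0],"hand":0},{"translation":[0,0,0.025],"angular":[0,0,0],"hand":0},{"translation":[0,0,0.012],"angular":[0,0,0],"hand":0},{"translation":[0,0,0],"angular":[0,0,0],"hand":0},{"translation":[0,0,0],"angular":[0,0,0],"hand":0}]' 
python3 -m handwheel '[{"translation":[0,0,0],"angular":[0,0,0],"hand":1},{"translation":[0,0,0],"angular":[0,0,0],"hand":1},{"translation":[0,0,0],"angular":[0,0,0],"hand":1},{"translation":[0,0,0],"angular":[0,0,0],"hand":1},{"translation":[0,0,0],"angular":[0,0,0],"hand":1},{"translation":[0,0,0],"angular":[0,0,0],"hand":1},{"translation":[0,0,0],"angular":[0,0,0],"hand":1},{"translation":[0,0,0],"angular":[0,0,0],"hand":1}]' 60
```

```text
clock: 22.08
position: [0.5336, 0.2249, 0.0314]
ee_rot: [0.0, 0.999, 0.033, -0.001]
contact_force: [-0.1, 0.3, 0.3]
width: 0.0851
gripper_force: 0.0
clock: 22.75
position: [0.5341, 0.2268, 0.0327]
ee_rot: [-0.0, 0.999, 0.034, 0.001]
contact_force: [-0.7, 1.7, 5.5]
width: 0.0164
gripper_force: 58.5
```

```bash

python3 -m handwheel '[{"translation":[0,0,-0.005],"angular":[0,0,0],"hand":1},{"translation":[0,0,-0.01],"angular":[0,0,0],"hand":1},{"translation":[0,0,-0.015],"angular":[0,0,0],"hand":1},{"translation":[0,0,-0.01],"angular":[0,0,0],"hand":1},{"translation":[0,0,0],"angular":[0,0,0],"hand":1},{"translation":[0,0,0],"angular":[0,0,0],"hand":1}]' 
python3 -c "from h import *;rep()"
```

```text
clock: 23.25
position: [0.5341, 0.2264, 0.0722]
ee_rot: [-0.0, 0.999, 0.034, 0.001]
contact_force: [0.1, 0.2, -5.6]
width: 0.0161
gripper_force: 58.8
TCP box [-0.0577  0.0794  0.0722] elbow [0.1123 0.0798 0.0688] yaw 3.93 F [ 0.1  0.2 -5.6]
```

```bash
python3 - <<'E'
from h import *
S=cam("scene"); D=cam("side")
for a,b in (((475,265),(230,297)),((502,214),(392,290)),((497,222),(375,283))):
    d1=ray(S,a);d2=ray(D,b); t=np.linalg.lstsq(np.c_[d1,-d2],D[3]-S[3],rcond=None)[0]; p,q=S[3]+d1*t[0],D[3]+d2*t[1]; print(p.round(3),q.round(3))
st=manip.get_state(); A=q2R(st["ee_rot"]); print((A.T@(np.array([.617,-.203,.20])-st["position"])).round(4))
E
```

```text
[ 0.358 -0.43   0.184] [ 0.36  -0.428  0.187]
[ 0.632 -0.431  0.159] [ 0.637 -0.424  0.169]
[ 0.598 -0.427  0.155] [ 0.609 -0.413  0.179]
[ 0.0534  0.4341 -0.1278]
```

```bash

python3 -m handwheel '[{"translation":[0,0,-0.03],"angular":[0,0,0],"hand":1},{"translation":[0,0,-0.035],"angular":[0,0,0],"hand":1},{"translation":[0,0,-0.035],"angular":[0,0,0],"hand":1},{"translation":[0.003,0.02,-0.028],"angular":[0,0,0],"hand":1},{"translation":[0.005,0.035,0],"angular":[0,0,0],"hand":1},{"translation":[0.005,0.035,0],"angular":[0,0,0],"hand":1},{"translation":[0.005,0.035,0],"angular":[0,0,0],"hand":1},{"translation":[0.005,0.035,0],"angular":[0,0,0],"hand":1},{"translation":[0.005,0.035,0],"angular":[0,0,0],"hand":1},{"translation":[0.005,0.035,0],"angular":[0,0,0],"hand":1}]' 
python3 -m handwheel '[{"translation":[0.005,0.035,0],"angular":[0,0,0],"hand":1},{"translation":[0.005,0.035,0],"angular":[0,0,0],"hand":1},{"translation":[0.005,0.035,0],"angular":[0,0,0],"hand":1},{"translation":[0.005,0.035,0],"angular":[0,0,0],"hand":1},{"translation":[0.005,0.035,0],"angular":[0,0,0],"hand":1},{"translation":[0,0.029,0],"angular":[0,0,0],"hand":1},{"translation":[0,0,0],"angular":[0,0,0],"hand":1},{"translation":[0,0,0],"angular":[0,0,0],"hand":1},{"translation":[0,0,0],"angular":[0,0,0],"hand":1}]' 
python3 - <<'E'
from h import *
st=manip.get_state(); A=q2R(st["ee_rot"]); print((A.T@(np.array([.617,-.203,.10])-st["position"])).round(4),st["contact_force"])
E
```

```text
clock: 24.08
position: [0.5816, -0.0024, 0.1984]
ee_rot: [-0.0, 0.999, 0.034, -0.001]
contact_force: [0.9, 0.3, -4.4]
width: 0.0164
gripper_force: 59.6
clock: 24.83
position: [0.6204, -0.2021, 0.1982]
ee_rot: [-0.001, 0.999, 0.034, -0.001]
contact_force: [-0.3, 0.5, -5.3]
width: 0.0162
gripper_force: 59.7
[-0.0032  0.001   0.0982] [-0.30299628  0.52792211 -5.28531315]
```

Descend to just above, then touch down slowly.

```bash

python3 -m handwheel '[{"translation":[-0.003,0,0.03],"angular":[0,0,0],"hand":1},{"translation":[0,0,0.033],"angular":[0,0,0],"hand":1},{"translation":[0,0,0.02],"angular":[0,0,0],"hand":1},{"translation":[0,0,0.01],"angular":[0,0,0],"hand":1},{"translation":[0,0,0.006],"angular":[0,0,0],"hand":1},{"translation":[0,0,0.003],"angular":[0,0,0],"hand":1},{"translation":[0,0,0],"angular":[0,0,0],"hand":1},{"translation":[0,0,0],"angular":[0,0,0],"hand":1}]' 
python3 -m handwheel '[{"translation":[0,0,0.002],"angular":[0,0,0],"hand":1},{"translation":[0,0,0.002],"angular":[0,0,0],"hand":1},{"translation":[0,0,0.001],"angular":[0,0,0],"hand":1},{"translation":[0,0,0],"angular":[0,0,0],"hand":1},{"translation":[0,0,0],"angular":[0,0,0],"hand":1},{"translation":[0,0,0],"angular":[0,0,0],"hand":1}]' 
```

```text
clock: 25.5
position: [0.6194, -0.203, 0.0991]
ee_rot: [0.001, 0.999, 0.034, 0.001]
contact_force: [0.8, -0.1, -3.7]
width: 0.0162
gripper_force: 59.7
clock: 26.0
position: [0.6184, -0.203, 0.0927]
ee_rot: [-0.0, 0.999, 0.034, 0.0]
contact_force: [0.0, -0.2, -5.0]
width: 0.0162
gripper_force: 59.7
```

```bash

f() { python3 -c "from h import *;s=manip.get_state();print(s['position'][2].round(4),s['contact_force'].round(1))"; }
python3 -m handwheel '[{"translation":[0,0,0.001],"angular":[0,0,0],"hand":1},{"translation":[0,0,0.001],"angular":[0,0,0],"hand":1},{"translation":[0,0,0.001],"angular":[0,0,0],"hand":1},{"translation":[0,0,0.001],"angular":[0,0,0],"hand":1},{"translation":[0,0,0],"angular":[0,0,0],"hand":1},{"translation":[0,0,0],"angular":[0,0,0],"hand":1}]' >/dev/null; f
python3 -m handwheel '[{"translation":[0,0,0.001],"angular":[0,0,0],"hand":1},{"translation":[0,0,0.001],"angular":[0,0,0],"hand":1},{"translation":[0,0,0],"angular":[0,0,0],"hand":1},{"translation":[0,0,0],"angular":[0,0,0],"hand":1}]'  >/dev/null; f
```

```text
0.0886 [-0.4  0.3 -4.6]
0.0869 [-0.6 -0.9 -1.6]
```

```bash

python3 -m handwheel '[{"translation":[0,0,0.001],"angular":[0,0,0],"hand":1},{"translation":[0,0,0],"angular":[0,0,0],"hand":1},{"translation":[0,0,0],"angular":[0,0,0],"hand":1}]' | grep force
python3 -m handwheel '[{"translation":[0,0,0],"angular":[0,0,0],"hand":0},{"translation":[0,0,0],"angular":[0,0,0],"hand":0},{"translation":[0,0,0],"angular":[0,0,0],"hand":0},{"translation":[0,0,0],"angular":[0,0,0],"hand":0},{"translation":[0,0,0],"angular":[0,0,0],"hand":0},{"translation":[0,0,0],"angular":[0,0,0],"hand":0},{"translation":[0,0,-0.01],"angular":[0,0,0],"hand":0},{"translation":[0,0,-0.03],"angular":[0,0,0],"hand":0},{"translation":[0,0,-0.04],"angular":[0,0,0],"hand":0},{"translation":[0,0,-0.04],"angular":[0,0,0],"hand":0}]' 
python3 -m handwheel '[{"translation":[-0.03,0,-0.03],"angular":[0,0,0],"hand":0},{"translation":[-0.03,0,0],"angular":[0,0,0],"hand":0},{"translation":[-0.03,0,0],"angular":[0,0,0],"hand":0},{"translation":[0,0,0],"angular":[0,0,0],"hand":0},{"translation":[0,0,0],"angular":[0,0,0],"hand":0},{"translation":[0,0,0],"angular":[0,0,0],"hand":0},{"translation":[0,0,0],"angular":[0,0,0],"hand":0}]'
python3 - <<'E'
from h import *
im=manip.get_image("wrist")[:,:,::-1]; cv2.imwrite("pics/w6.png",im)
E
```

```text
contact_force: [-1.3, -0.2, -0.7]
gripper_force: 60.3
clock: 27.92
position: [0.6177, -0.2026, 0.2067]
ee_rot: [-0.001, 0.999, 0.034, -0.001]
contact_force: [0.8, -0.5, 0.1]
width: 0.0856
gripper_force: 0.0
clock: 28.5
position: [0.5301, -0.2092, 0.2353]
ee_rot: [0.0, 0.999, 0.034, 0.001]
contact_force: [0.2, -0.6, -0.4]
width: 0.0849
gripper_force: 0.0
```

View pics/w6.png

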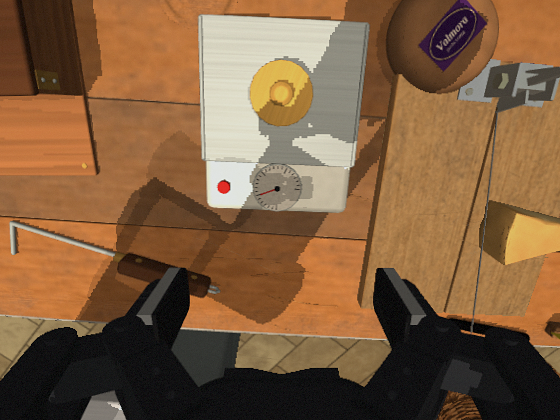

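The weight stands centred on the pan at (280,92), the needle has swung to the left on the dial at (277,188), and the hook lies flat (handle 117–215, 255–297). Nothing touches the robot.

```bash
python3 -c "
from rig import manip
print(manip.sign_off())"
```

```text
the job is handed in; nothing more can be done
None
```

I drew the brass check weight out of the left bay (the right held none), laid the hook back flat on the worktop, and set the weight alone on the pan. The dial needle shows a load. I handed the job in at about 28.5 s of the 72 allowed; no verdict came back.

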